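# Fit the tube head to the touch-run mixer

### The job

Fit the aluminium tube head to the tube mixer: lift it out of its white stand, lower its tapered shank into the mixer's spindle and turn it under a light hand until its drive slot drops over the two dogs and it is fully home. Only then press it straight down nearly to the stop of the mixer's sprung spindle, as a short touch-run test, and let go so that it stays home and the spindle springs back up. Do not push the spindle down far while the head is still riding on the dogs, do not hit the stop hard, and leave the rack, the tip box and the jar alone.

Things in the scene. Friction and masses are not known exactly. Their poses are not given: they have to be found in the camera images.
- tube_head: Loose aluminium head, 0.18 to 0.33 kg; stands upright in the stand. Origin: centre of the collar's flat underside (seating face), z up. Steel shank below it, tapering from 26 mm diameter at the origin to 16 mm at 34 mm below, end at 36. Collar 58 mm across, z 0 to 8 mm. Disc 80 mm diameter, z 8 to 20, six dark tube holes. Grip lug z 20 to 60 mm, 36 long (x), 16 thick (y).
- head_lug (a point): On the head's axis inside the lug, 45 mm above the head's origin, 15 mm below the lug's top; axes as the head's. Grip here across y, from above (fingertips then clear the disc by 6 mm).
- head_slot (a point): Same point as the head's origin, for the drive slot: 12 mm wide, 8 mm deep, cut across the collar's underside along the head's x (parallel to the lug's length), on both sides of the shank and open at both ends.
- stand: White block 90 x 90 x 55 mm fixed to the bench, with a vertical hole 31 mm in diameter, 45 mm deep, in its middle; the head's shank stands in it, collar on the block's top. Origin: centre of its underside.
- mixer: Off-white tube mixer fixed to the bench, case 170 (x) x 140 (y) x 95 mm high, black panel on its -x face towards the robot. Origin: centre of its underside. On top a black rubber sleeve 72 mm in diameter around the vertical steel spindle.
- spindle_mouth (a point): Centre of the spindle's face (62 mm diameter), 150 mm above the bench when up; sinks with the sprung spindle, does not turn with it (axes are the mixer's). Bore below it tapers from 27 mm diameter to 17 mm at 36 mm depth, 0.5 mm radial play with the head home. Head home: its origin at this point, slot over the dogs, either way round.
- dogs (a point): Middle between the dogs, at the height of their tops, 7 mm above spindle_mouth; axes the mixer's. Two dogs, 17 to 27 mm from the axis one on each side, 8 mm wide. Their line lies within 0.9 rad either side of the mixer's x; no reading gives it: see or feel it. Slot off the dogs: the head stands on them, 7 mm high; it drops within about 4 degrees. The spindle turns only stiffly (0.35 N m).
- quill (a joint): How far the sprung spindle is pressed down, m: 0 up, 0.008 its stop. It stays up below about 5 N of downward load, then gives 1 mm for each further 1.5 N (17 N at the stop). The mixer starts at 4.5 mm (12 N): not to be reached before the head is home. A test press is 6 mm or more (14 N). The head's weight alone does not press it down.
- tube_rack: Bystander: yellow tube rack 75 x 160 x 40 mm, loose. Origin: centre of its underside.
- tip_box: Bystander: white tip box with blue top, 85 x 120 x 63 mm, loose. Origin: centre of its underside.
- reagent_jar: Bystander: jar with blue cap, 60 mm diameter, 90 mm high, loose. Origin: centre of its underside.

How it is judged:
By the outcome, as a careful person would: the job done as asked, in the order asked, and still so for the second after the job is handed in, with the robot touching nothing.
It also fails if it takes over 72 s, if anything falls off the work surface, if the arm or the gripper's body presses on something with over 40 N, if the wrist force passes 120 N, or if a joint passes its speed limit or range.

### The arm

A 6-joint arm with a two-finger parallel gripper is mounted at the origin on the work surface. World frame = base frame: x ahead of the robot, y to its left, z up, the work surface at z = 0. Lengths are in m, angles in degrees, forces in N, time in s.
With the tool pointing down it reaches from about 0.35 to 0.875 m from the base axis. Payload 4.2 kg.
Tool frame: the origin (TCP) lies midway between the tips of the shut fingers; the grasp point (between the pads) lies 19 mm behind it; z points along the fingers, y is the line along which they close (so a half turn about z gives the same grasp; the last joint's range is limited). The gripper opens to 87 mm and grips with 3 to 60 N. Pads are 19 mm wide; open, the fingers measure 117 mm over their backs; the gripper's body (75 mm by 190 mm) begins 51 mm behind the grasp point.
Start: joints at [-62.017, 22.042, 0.453, 0, -68.411, -14.817], TCP at [0.142, -0.609, 0.223] pointing down, gripper open.
Joint ranges: [-179.83, 179.83], [-69.29, 118.12], [-61.27, 80.66], [-181.25, 117.63], [-171.15, -9.14], [-177.46, 177.46]. Speed limits (degrees/s): [159.86, 159.86, 180, 180, 180, 180].

### API

Orientations are given as a 3x3 rotation matrix whose columns are the frame's x, y, z axes.
In Python, from station import r, camrig, probe_bus gives the robot as it stands (r), with the cameras (camrig) and the readings (probe_bus).
- The arm moves only by the tool steer_hand, called as name([rows], argument=value, ...), one row to a line, values as JSON. Schema: {"type":"object","properties":{"ticks":{"type":"array","items":{"type":"object","properties":{"finger_gap":{"type":"number"},"pos":{"type":"array","items":{"type":"number"},"minItems":3,"maxItems":3},"rot":{"type":"array","items":{"type":"number"},"minItems":3,"maxItems":3}},"additionalProperties":false,"required":["finger_gap"]},"minItems":1,"maxItems":8},"only":{"type":"string"},"quiet":{"type":"boolean"},"lines":{"type":"string"}},"required":["ticks"],"additionalProperties":false}. ticks is a list of rows, 1 to 8 of them, each an object with the fields finger_gap (the opening from 0.0 (shut) to 1.0 (fully open)), pos (a list: dx, dy, dz in a scale on which 1.0 is 1 m), rot (a list: a rotation vector rx, ry, rz in shares of 180 degrees (1.0 is 180 degrees)); a field left out counts as zero (the opening has to be given); each row is the pose to reach, as a shift and turn from the pose commanded when the call began, along the tool's axes at that moment; what a row does not reach only later rows make up. A row lasts 1/10 s, in which the tool goes at most 0.05 m and 8.59 degrees, less where a joint would pass 70% of its speed; a pose out of reach is approached as far as the arm can. The fingers move at their own pace and stop on an object; the grip force is fixed at half the most. Time passes only in rows, so rows that do not move let the fingers close. The tool returns the time, the measured TCP pose, the force, the opening and the grip force at its end. only (a regular expression) keeps the lines of the reply that match it, lines (a string "A,B") keeps lines A to B, and quiet returns only ok. No shift or turn number may pass 1 either way. Input that does not fit is refused with a message, and nothing moves.
- probe_bus.sense(): the state, without advancing time (a new reading comes with each control period).
- camrig.capture(name): name is "scene" or "top" or "wrist"; returns a dict with "pixels" (480x640x3 uint8, red, green, blue), "z_map" (480x640 float32, m along the optical axis (not along the pixel's ray), 0 where there is no reading), "K" (3x3 intrinsics, pixels), "world_from_camera" (4x4, takes a point from camera to world coordinates). Camera axes: x right, y up, looking along -z (the intrinsics and any distortion apply to the point x, -y, -z); pixel columns grow to the right and rows downward; lengths in m; the calibration is good to about 2 mm. A picture is of the moment at which its call begins.
- r.finish_job(): hands the job in; it is judged then, once.
The state is a dict: "time_s": time; "joints": joint angles; "joint_velocities": joint speeds; "effort": joint torques, N m; "tcp_pos": TCP position; "ee_rot": TCP orientation; "wrist_force": force on the tool from outside, world axes, zero at the start; "moment": the same for the moment, N m; "gripper_width": opening from 0.0 (shut) to 1.0 (fully open); "gripper_force": force on a finger pad.
Only numpy, scipy, OpenCV 4.12 (cv2) and the standard library are available. Lean on these libraries where they do the work, as an engineer would, in place of code of your own. Each camera call takes 0.05 s, during which the arm holds its last target. There are 200 camera calls.

## Working session

There is one attempt and no reset: what is moved stays moved. The work goes in short steps, Python scripts to look and compute and a tool call to move; the robot and the scene stay as the last step left them, time stands still between calls to the robot, and variables do not carry over. Pictures are saved under pics/ and viewed, at most 10 in all, crops included, and the job is handed in when it is done.

```bash
ls; mkdir -p pics; python3 - <<'E'
from station import r, camrig, probe_bus
import cv2,numpy as np
a=[]
for n in("scene","top"):
    c=camrig.capture(n); np.savez('/tmp/'+n,**c); print(n,c["K"].tolist(),c["world_from_camera"].round(3).tolist()); a.append(c["pixels"])
cv2.imwrite('pics/s.png',a[0][:,:,::-1]);cv2.imwrite('pics/t.png',a[1][:,:,::-1])
s=probe_bus.sense();print(s["tcp_pos"],s["ee_rot"],s["wrist_force"],s["time_s"])
E
```

```text
pics
station.py
scene [[433.726679170167, 0.0, 321.2993821764737], [0.0, 433.726679170167, 239.61371068766184], [0.0, 0.0, 1.0]] [[0.795, -0.513, 0.323, 0.903], [0.606, 0.671, -0.427, -0.264], [0.003, 0.536, 0.845, 0.811], [0.0, 0.0, 0.0, 1.0]]
top [[556.1307136204462, 0.0, 316.31073567983583], [0.0, 556.1307136204462, 240.92271638621793], [0.0, 0.0, 1.0]] [[0.022, 0.99, -0.142, 0.48], [-1.0, 0.021, -0.004, 0.082], [-0.001, 0.142, 0.99, 1.222], [0.0, 0.0, 0.0, 1.0]]
[ 0.14226428 -0.60803283  0.22158666] [[-9.73753461e-01 -2.27604756e-01 -5.21397650e-04]
 [-2.27605338e-01  9.73751656e-01  1.87677612e-03]
 [ 8.05486560e-05  1.94619013e-03 -9.99998103e-01]] [-0.15130669  0.41967181 -0.43576936] 0.1
```

View pics/s.png

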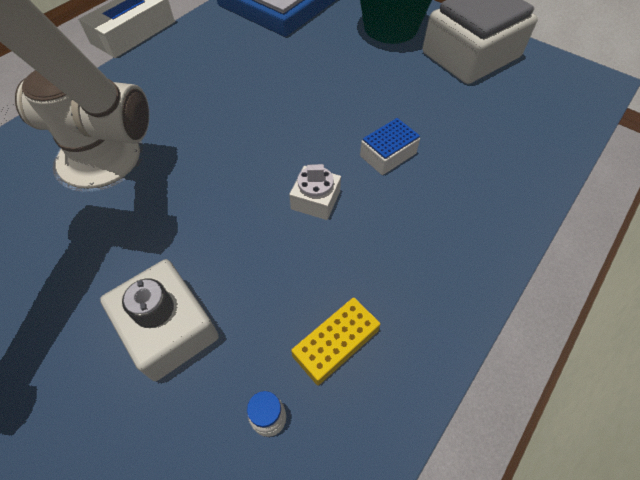

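View pics/t.png

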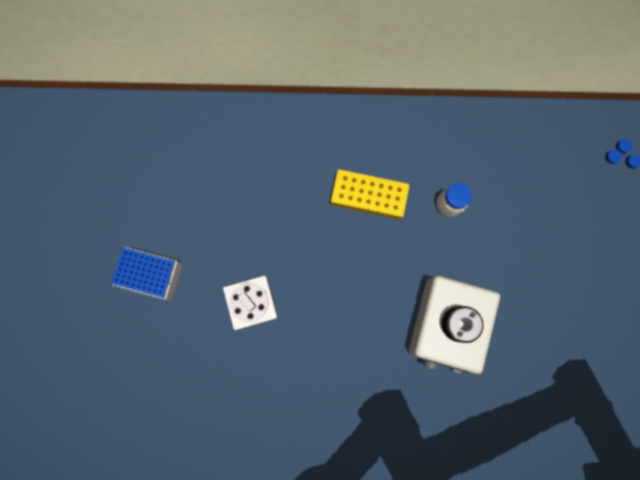

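Scene view: the head in its stand is at (316,180), the mixer spindle at (145,297). Top view: the stand is at (250,302), the spindle at (464,325), with dark and bright marks on its face. The rack, jar and tip box are well clear of both. Next I measure from the depth maps and make crops.

```bash
cat > h.py <<'E'
import numpy as np,cv2
def cloud(c):
    z=np.array(c["z_map"],float);K=c["K"];v,u=np.mgrid[:480,:640]
    P=np.stack([(u-K[0,2])/K[0,0]*z,-(v-K[1,2])/K[1,1]*z,-z,np.ones_like(z)],-1)@np.array(c["world_from_camera"]).T
    P=P[...,:3];P[z==0]=np.nan;return P
def proj(c,p):
    q=np.linalg.inv(c["world_from_camera"])@np.r_[p,1];K=c["K"]
    return K[0,0]*q[0]/-q[2]+K[0,2],K[1,1]*-q[1]/-q[2]+K[1,2]
def onplane(c,u,v,h):
    K=c["K"];T=c["world_from_camera"];d=T[:3,:3]@[(u-K[0,2])/K[0,0],-(v-K[1,2])/K[1,1],-1]
    return T[:3,3]+d*(h-T[2,3])/d[2]
def zone(P,xy,rad,lo,hi):
    m=(np.hypot(P[...,0]-xy[0],P[...,1]-xy[1])<rad)&(P[...,2]>lo)&(P[...,2]<hi);return m
E
python3 - <<'E'
from h import *
tiles=[]
for n,a,b in(("top",(250,302),(464,325)),("scene",(316,180),(145,297))):
    c=np.load(f'/tmp/{n}.npz');P=cloud(c)
    for nm,(u,v),bands in(("head",a,[(.045,.06),(.068,.08),(.108,.122)]),("mix",b,[(.088,.1),(.142,.153),(.153,.165)])):
        xy=np.nanmedian(P[v-5:v+6,u-5:u+6].reshape(-1,3),0)
        print(n,nm,xy.round(4))
        for lo,hi in bands:
            m=zone(P,xy[:2],.13,lo,hi)
            if m.sum()>5:
                q=P[m];rc=cv2.minAreaRect((q[:,:2]*1000).astype(np.float32));print(' ',lo,m.sum(),'z',np.median(q[:,2]).round(4),'rect',np.round(rc[0],1),np.round(rc[1],1),round(rc[2],1))
        k=c["pixels"][v-33:v+33,u-33:u+33];tiles.append(cv2.resize(k,(290,290),interpolation=cv2.INTER_CUBIC))
im=np.vstack([np.hstack(tiles[:2]),np.hstack(tiles[2:])]);cv2.imwrite('pics/c.png',im[:,:,::-1])
E
```

```text
top head [0.5134 0.216  0.1152]
  0.045 654 z 0.0564 rect [516. 223.] [90.4 90.3] 17.2
  0.068 929 z 0.0765 rect [515.  221.9] [77.6 77.8] 2.5
  0.108 151 z 0.1166 rect [515.6 222.7] [35.7 15.9] 40.3
top mix [ 0.4776 -0.2083  0.1208]
  0.088 4312 z 0.0963 rect [ 480.4 -201. ] [140.3 169.4] 75.3
  0.142 708 z 0.1497 rect [ 480.5 -200.7] [70.9 70.7] 66.1
  0.153 237 z 0.1544 rect [ 480.9 -200.9] [58.2 58.4] 16.4
scene head [0.5221 0.2193 0.0809]
  0.045 569 z 0.0552 rect [515.5 225.8] [90.2 93.9] 17.3
  0.068 607 z 0.0755 rect [518.3 223.1] [77.4 74. ] 38.2
  0.108 129 z 0.1151 rect [514.7 226.5] [34.3 20. ] 38.0
scene mix [ 0.4715 -0.1959  0.1312]
  0.088 4985 z 0.0951 rect [ 481.6 -198.5] [138.6 168.9] 75.3
  0.142 1043 z 0.1497 rect [ 480.4 -198.7] [71.1 71.2] 17.2
  0.153 80 z 0.1567 rect [ 481.3 -192.2] [43.3 49.8] 83.5
```

View pics/c.png

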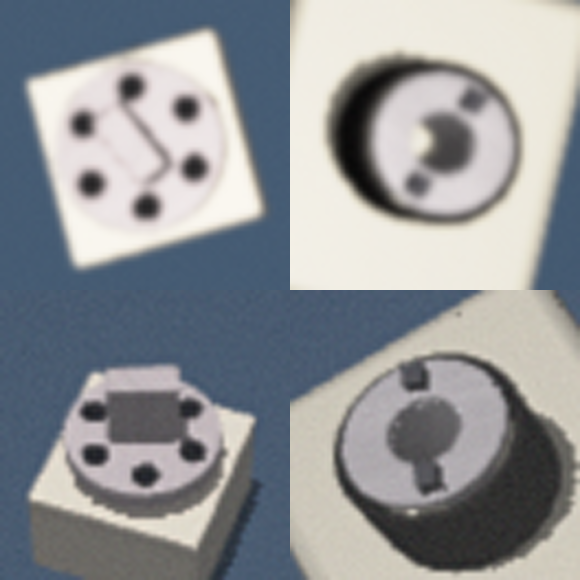

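Crops: top crop dogs are at (473,100) and (417,183), scene crop dogs at (415,376) and (430,478). The lug lies about 40° in world. I'll triangulate the dog line while moving over the mixer for a wrist look.

```bash
python3 - <<'E'
from h import *
for n,(p,q) in(("top",((472.6,314.8),(459.9,333.6))),("scene",((140.4,283.6),(143.9,306.8)))):
    c=np.load(f'/tmp/{n}.npz');a,b=[onplane(c,*x,.157) for x in(p,q)];d=a-b
    print(n,a.round(4),b.round(4),(a+b)[:2]/2,np.hypot(*d[:2]),np.degrees(np.arctan2(d[1],d[0])))
E
```

```text
top [ 0.4973 -0.2134  0.157 ] [ 0.4615 -0.1888  0.157 ] [ 0.47939126 -0.2010693 ] 0.043397867689310816 -34.54770017127045
scene [ 0.4653 -0.1868  0.157 ] [ 0.5026 -0.211   0.157 ] [ 0.48396303 -0.1988668 ] 0.044502460328003736 147.04493619356856
```

steer_hand([
  {"finger_gap":1, "pos":[-0.05, 0.038, -0.015]},
  {"finger_gap":1, "pos":[-0.1, 0.076, -0.03]},
  {"finger_gap":1, "pos":[-0.14, 0.106, -0.045]},
  {"finger_gap":1, "pos":[-0.18, 0.136, -0.06]},
  {"finger_gap":1, "pos":[-0.22, 0.167, -0.07]},
  {"finger_gap":1, "pos":[-0.26, 0.197, -0.08]},
  {"finger_gap":1, "pos":[-0.3, 0.227, -0.09]},
  {"finger_gap":1, "pos":[-0.33, 0.25, -0.1]},
])

```text
time_s: 0.9
tcp_pos: [0.3912, -0.3075, 0.3167]
ee_rot: [[-0.974, -0.228, -0.0], [-0.228, 0.974, 0.001], [0.0, 0.001, -1.0]]
wrist_force: [0.8, -1.6, -0.3]
gripper_width: 1.001
gripper_force: 0.0
```

steer_hand([
  {"finger_gap":1, "pos":[-0.04, 0.03, -0.01]},
  {"finger_gap":1, "pos":[-0.07, 0.05, -0.02]},
  {"finger_gap":1, "pos":[-0.09, 0.07, -0.03]},
  {"finger_gap":1, "pos":[-0.09, 0.07, -0.03]},
  {"finger_gap":1, "pos":[-0.09, 0.07, -0.03]},
])

```text
time_s: 1.4
tcp_pos: [0.4622, -0.2203, 0.3461]
ee_rot: [[-0.973, -0.229, -0.001], [-0.229, 0.973, 0.0], [0.001, 0.001, -1.0]]
wrist_force: [-0.2, -1.0, -0.3]
gripper_width: 0.996
gripper_force: 0.0
```

```bash
python3 - <<'E'
from h import *
from station import r, camrig, probe_bus
c=camrig.capture("wrist");np.savez('/tmp/w1',**c);s=probe_bus.sense()
print(s["tcp_pos"],s["ee_rot"].round(3).tolist() if hasattr(s["ee_rot"],'round') else s["ee_rot"],c["world_from_camera"].round(3).tolist(),s["time_s"])
cv2.imwrite('pics/w1.png',c["pixels"][:,:,::-1])
print(proj(c,[.48,-.2,.15]))
E
```

```text
[ 0.46177298 -0.22085887  0.34593423] [[-0.974, -0.228, -0.001], [-0.228, 0.974, 0.0], [0.001, 0.001, -1.0]] [[-0.23, -0.933, -0.278, 0.386], [0.973, -0.221, -0.066, -0.24], [0.0, -0.286, 0.958, 0.508], [0.0, 0.0, 0.0, 1.0]] 1.45
(np.float64(335.8253022205945), np.float64(234.77814063526796))
```

View pics/w1.png

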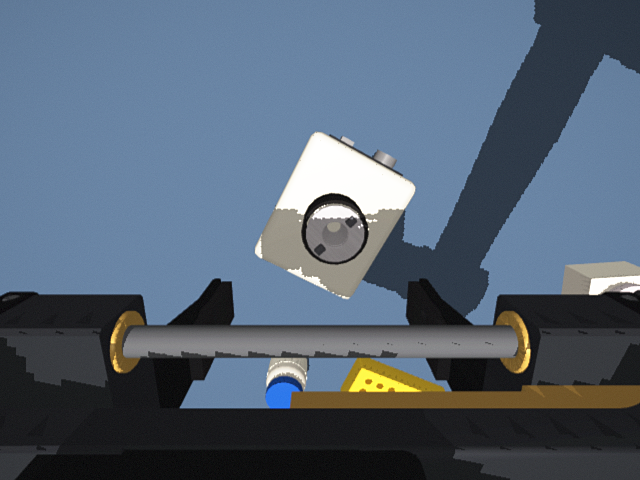

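Wrist view: the dogs sit at about (352,222) and (320,249), on the spindle face centred near (335,234). I'll measure these, and move on towards the head.

The rows are not in the units I measure in: turns go in shares of 180 degrees. I convert before sending: -27 degrees is -0.15.

```bash
python3 - <<'E'
from h import *
c=np.load('/tmp/w1.npz');P=cloud(c)
for lo,hi in((.085,.102),(.142,.153),(.1535,.165)):
    m=zone(P,(.481,-.2),.12 if lo<.1 else .04,lo,hi);q=P[m]
    print(lo,len(q),np.median(q[:,2]).round(4),*[np.round(x,1) for x in cv2.minAreaRect((q[:,:2]*1000).astype(np.float32))])
    if lo>.15:print(q.mean(0),np.degrees(.5*np.arctan2(2*np.cov(q[:,0],q[:,1])[0,1],np.var(q[:,0])-np.var(q[:,1]))))
a,b=[onplane(c,*x,.157) for x in((352,222),(320,249))];d=a-b;print((a+b)/2,np.hypot(*d[:2]),np.degrees(np.arctan2(d[1],d[0])))
# dark pixels on annulus 15..28mm on dog-top plane, all views
for f in('w1','top','scene'):
    c=np.load(f'/tmp/{f}.npz');g=cv2.cvtColor(c["pixels"],cv2.COLOR_RGB2GRAY).astype(float)
    ang=np.radians(np.arange(0,360,3));out=[]
    mx,my=np.meshgrid(np.linspace(-35,35,141),np.linspace(-35,35,141))
    uv=np.array([proj(c,[.481+x/1000,-.2+y/1000,.157]) for x,y in zip(mx.ravel(),my.ravel())],np.float32).reshape(141,141,2)
    im=cv2.remap(g.astype(np.float32),uv[...,0],uv[...,1],cv2.INTER_CUBIC)
    R=np.hypot(mx,my);ann=(R>15)&(R<28)
    w=np.clip(np.percentile(im[ann],40)-im,0,None)*ann;w[w<.4*w.max()]=0
    n,l,st,ce=cv2.connectedComponentsWithStats((w>0).astype(np.uint8))
    o=[(int(s[4]),(k*.5-35).round(1)) for s,k in zip(st[1:],ce[1:]) if s[4]>40];print(f,o)
E
```

```text
0.085 11954 0.0947 [ 479.4 -201.1] [139.4 169.4] 75.4
0.142 2709 0.1495 [ 479.4 -201.6] [70.8 71. ] 25.9
0.1535 157 0.1569 [ 479.4 -201.3] [ 8.2 53.3] 56.6
[ 0.47901748 -0.20137416  0.15678391] -33.54489691780079
[ 0.47907578 -0.20055586  0.157     ] 0.04339243122332791 144.88080928681728
w1 [(358, array([ 16.1, -13.6])), (301, array([20.4, 13.1])), (289, array([-19.4,  10.5]))]
top [(509, array([ 17.9, -13. ])), (403, array([-18.8,  11.5]))]
scene [(81, array([-20.7, -17.2])), (566, array([18. , -8.2])), (483, array([-16.9,  13.4]))]
```

steer_hand([
  {"finger_gap":1, "pos":[-0.03, 0.04, 0], "rot":[0, 0, -0.0278]},
  {"finger_gap":1, "pos":[-0.05, 0.08, 0], "rot":[0, 0, -0.0556]},
  {"finger_gap":1, "pos":[-0.07, 0.12, 0.01], "rot":[0, 0, -0.0833]},
  {"finger_gap":1, "pos":[-0.09, 0.16, 0.02], "rot":[0, 0, -0.1111]},
  {"finger_gap":1, "pos":[-0.11, 0.2, 0.03], "rot":[0, 0, -0.1389]},
  {"finger_gap":1, "pos":[-0.125, 0.24, 0.04], "rot":[0, 0, -0.15]},
  {"finger_gap":1, "pos":[-0.14, 0.28, 0.05], "rot":[0, 0, -0.15]},
  {"finger_gap":1, "pos":[-0.145, 0.32, 0.06], "rot":[0, 0, -0.15]},
])

```text
time_s: 2.25
tcp_pos: [0.5308, 0.1241, 0.2853]
ee_rot: [[-0.766, -0.643, -0.001], [-0.643, 0.766, -0.001], [0.001, 0.0, -1.0]]
wrist_force: [0.8, 0.2, 0.2]
gripper_width: 1.002
gripper_force: 0.0
```

```bash
cat >> h.py <<'E'
def head(c,xy,zb):
    P=cloud(c)
    for nm,lo,hi,rad in(('disc',.015,.025,.045),('lug',.055,.066,.03)):
        q=P[zone(P,xy,rad,zb+lo,zb+hi)]
        if len(q)>9:print(nm,len(q),'z',np.median(q[:,2]).round(4),*[np.round(x,1) for x in cv2.minAreaRect((q[:,:2]*1000).astype(np.float32))])
E
python3 - <<'E'
from h import *
from station import r, camrig, probe_bus
c=camrig.capture("wrist");np.savez('/tmp/w2',**c);s=probe_bus.sense()
print(s["tcp_pos"],proj(c,[.515,.223,.115]))
head(c,(.515,.223),.055)
cv2.imwrite('pics/w2.png',c["pixels"][:,:,::-1])
E
```

```text
[0.52945728 0.12829572 0.2830043 ] (np.float64(406.6931668849001), np.float64(271.0601613030371))
disc 2910 z 0.075 [514.1 221.6] [77.  78.7] 75.8
lug 525 z 0.1148 [514.  222.5] [35.6 16.1] 40.8
```

View pics/w2.png

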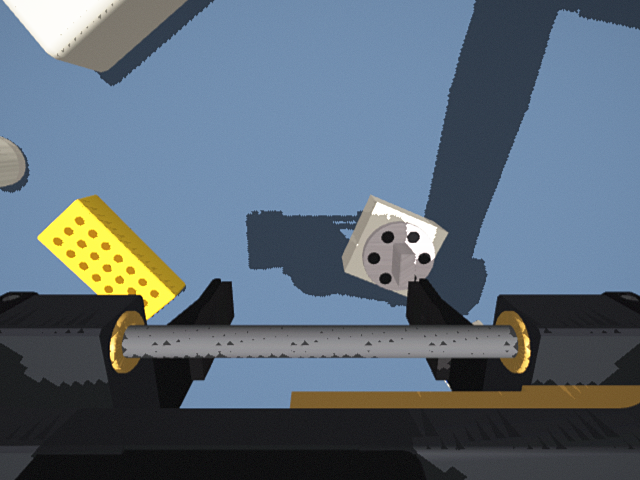

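The stand and head are at (395,250), with the lug nearly centred on it and free space all round. Wrist depth gives the lug centre as (0.514,0.2225), top 0.115, at 40.5°. I move above it.

In the tool's units: -0.5 degrees is -0.0028.

steer_hand([
  {"finger_gap":1, "pos":[-0.02, 0.035, 0.02]},
  {"finger_gap":1, "pos":[-0.045, 0.07, 0.04], "rot":[0, 0, -0.0028]},
  {"finger_gap":1, "pos":[-0.049, 0.082, 0.07], "rot":[0, 0, -0.0028]},
  {"finger_gap":1, "pos":[-0.049, 0.082, 0.1], "rot":[0, 0, -0.0028]},
  {"finger_gap":1, "pos":[-0.049, 0.082, 0.12], "rot":[0, 0, -0.0028]},
  {"finger_gap":1, "pos":[-0.049, 0.082, 0.13], "rot":[0, 0, -0.0028]},
  {"finger_gap":1, "pos":[-0.049, 0.082, 0.13], "rot":[0, 0, -0.0028]},
  {"finger_gap":1, "pos":[-0.049, 0.082, 0.13], "rot":[0, 0, -0.0028]},
])

```text
time_s: 3.1
tcp_pos: [0.516, 0.2176, 0.1574]
ee_rot: [[-0.759, -0.651, 0.001], [-0.651, 0.759, 0.0], [-0.001, -0.001, -1.0]]
wrist_force: [0.1, -0.3, 0.2]
gripper_width: 1.0
gripper_force: 0.0
```

```bash
cat >> h.py <<'E'
def delta(r,p):
    s=probe_bus.sense();R=np.array(s["ee_rot"]);print('t',s["time_s"],'tcp',np.round(s["tcp_pos"],4),'yaw y',np.degrees(np.arctan2(R[1,1],R[0,1])).round(2),'tilt',R[:2,2].round(4),'F',np.round(s["wrist_force"],2),'M',np.round(s["moment"],3),'w',s["gripper_width"],'delta',(R.T@(np.array(p)-s["tcp_pos"])).round(4))
E
python3 - <<'E'
from h import *
from station import r, camrig, probe_bus
c=camrig.capture("wrist");head(c,(.514,.222),.055);delta(r,[.5142,.2223,.081])
E
```

```text
disc 7198 z 0.0751 [514.3 223.1] [79.1 78.8] 67.1
lug 1409 z 0.1149 [514.3 223.3] [36.3 15.6] 40.6
t 3.15 tcp [0.5161 0.2179 0.1579] yaw y 130.63 tilt [0.0022 0.0012] F [0.04 0.14 0.81] M [ 0.005  0.002 -0.019] w 1.0010185491686479 delta [-0.0012  0.0046  0.0769]
```

steer_hand([
  {"finger_gap":1, "pos":[-0.002, 0.005, 0.01]},
  {"finger_gap":1, "pos":[-0.002, 0.005, 0.03]},
  {"finger_gap":1, "pos":[-0.002, 0.005, 0.05]},
  {"finger_gap":1, "pos":[-0.002, 0.005, 0.066]},
  {"finger_gap":1, "pos":[-0.002, 0.005, 0.076]},
  {"finger_gap":1, "pos":[-0.002, 0.005, 0.077]},
  {"finger_gap":1, "pos":[-0.002, 0.005, 0.077]},
])

```text
time_s: 3.85
tcp_pos: [0.5137, 0.2235, 0.0799]
ee_rot: [[-0.758, -0.652, 0.001], [-0.652, 0.758, 0.0], [-0.001, -0.0, -1.0]]
wrist_force: [-0.3, 0.2, 0.6]
gripper_width: 1.002
gripper_force: 0.0
```

```bash
python3 - <<'E'
from h import *
from station import r, camrig, probe_bus
delta(r,[.5143,.2231,.081])
E
```

```text
t 3.85 tcp [0.5137 0.2235 0.0799] yaw y 130.68 tilt [0.0007 0.0003] F [-0.26  0.15  0.57] M [0.02  0.016 0.055] w 1.0019480062702664 delta [-0.0002 -0.0007 -0.0011]
```

steer_hand([
  {"finger_gap":0, "pos":[0, 0, -0.001]},
  {"finger_gap":0, "pos":[0, 0, -0.001]},
  {"finger_gap":0, "pos":[0, 0, -0.001]},
  {"finger_gap":0, "pos":[0, 0, -0.001]},
  {"finger_gap":0, "pos":[0, 0, -0.001]},
  {"finger_gap":0, "pos":[0, 0, -0.001]},
  {"finger_gap":0, "pos":[0, 0, -0.001]},
  {"finger_gap":0, "pos":[0, 0, -0.001]},
])

```text
time_s: 4.65
tcp_pos: [0.5134, 0.2231, 0.0805]
ee_rot: [[-0.759, -0.652, -0.0], [-0.652, 0.759, -0.0], [0.0, -0.0, -1.0]]
wrist_force: [0.5, -0.8, 0.1]
gripper_width: 0.359
gripper_force: 0.0
```

```bash
python3 - <<'E'
from h import *
from station import r, camrig, probe_bus
delta(r,[.5143,.2231,.081])
E
```

```text
t 4.65 tcp [0.5134 0.2231 0.0805] yaw y 130.67 tilt [-0.0001 -0.0001] F [ 0.51 -0.8   0.12] M [-0.065  0.016  0.008] w 0.35852148813410273 delta [-0.0007 -0.0006 -0.0005]
```

steer_hand([
  {"finger_gap":0},
  {"finger_gap":0},
  {"finger_gap":0},
  {"finger_gap":0},
  {"finger_gap":0},
])

```text
time_s: 5.15
tcp_pos: [0.5133, 0.2232, 0.0805]
ee_rot: [[-0.758, -0.652, -0.0], [-0.652, 0.758, -0.0], [0.0, 0.0, -1.0]]
wrist_force: [-0.3, -0.3, 0.2]
gripper_width: 0.18
gripper_force: 30.0
```

```bash
python3 - <<'E'
from h import *
from station import r, camrig, probe_bus
delta(r,[.5143,.2231,.081])
E
```

```text
t 5.15 tcp [0.5133 0.2232 0.0805] yaw y 130.67 tilt [-0.0001 -0.    ] F [-0.32 -0.32  0.17] M [0.148 0.13  0.016] w 0.17975067856331597 delta [-0.0007 -0.0007 -0.0005]
```

steer_hand([
  {"finger_gap":0, "pos":[0, 0, -0.01]},
  {"finger_gap":0, "pos":[0, 0, -0.03]},
  {"finger_gap":0, "pos":[0, 0, -0.06]},
  {"finger_gap":0, "pos":[0, 0, -0.09]},
  {"finger_gap":0, "pos":[0, 0, -0.12]},
  {"finger_gap":0, "pos":[0, 0, -0.15]},
  {"finger_gap":0, "pos":[0, 0, -0.17]},
  {"finger_gap":0, "pos":[0, 0, -0.18]},
])

```text
time_s: 5.95
tcp_pos: [0.5138, 0.2233, 0.2631]
ee_rot: [[-0.758, -0.652, 0.003], [-0.652, 0.758, 0.002], [-0.004, -0.0, -1.0]]
wrist_force: [-0.2, 0.4, -1.2]
gripper_width: 0.179
gripper_force: 30.0
```

steer_hand([
  {"finger_gap":0},
  {"finger_gap":0},
  {"finger_gap":0},
])

```text
time_s: 6.25
tcp_pos: [0.5126, 0.2227, 0.2588]
ee_rot: [[-0.759, -0.652, -0.003], [-0.652, 0.759, -0.002], [0.003, 0.001, -1.0]]
wrist_force: [0.7, -0.5, -2.0]
gripper_width: 0.181
gripper_force: 30.0
```

```bash
python3 - <<'E'
from h import *
from station import r, camrig, probe_bus
s=probe_bus.sense();p=np.array(s["tcp_pos"]);c=camrig.capture("wrist");head(c,p[:2],p[2]-.026);delta(r,[.4797,-.2012,.25])
for n in("top","scene"):
    c=camrig.capture(n);print(n);head(c,p[:2],p[2]-.026)
E
```

```text
disc 7649 z 0.2534 [501.1 210.6] [45.  78.2] 41.5
lug 2532 z 0.2931 [510.4 224.3] [38.4 34.8] 61.5
t 6.3 tcp [0.5128 0.2228 0.2589] yaw y 130.66 tilt [-0.0028 -0.0018] F [-0.33  0.01 -3.46] M [-0.009 -0.014  0.02 ] w 0.1831298614805461 delta [ 0.3013 -0.3001  0.0098]
top
disc 142 z 0.2547 [490.3 200.8] [13.7 42.9] 33.1
scene
disc 554 z 0.254 [526.6 209.2] [78.  42.1] 34.8
```

The head is held (tool weight about 2–3 N, disc at 254 mm). Next I carry it to above the spindle while turning towards the dogs' line.

In the tool's units: 39 degrees is 0.2167.

steer_hand([
  {"finger_gap":0, "pos":[0.01, -0.01, 0], "rot":[0, 0, 0.0222]},
  {"finger_gap":0, "pos":[0.03, -0.03, 0], "rot":[0, 0, 0.05]},
  {"finger_gap":0, "pos":[0.055, -0.055, 0], "rot":[0, 0, 0.0778]},
  {"finger_gap":0, "pos":[0.08, -0.08, 0], "rot":[0, 0, 0.1056]},
  {"finger_gap":0, "pos":[0.105, -0.105, 0], "rot":[0, 0, 0.1333]},
  {"finger_gap":0, "pos":[0.13, -0.13, 0], "rot":[0, 0, 0.1611]},
  {"finger_gap":0, "pos":[0.155, -0.155, 0], "rot":[0, 0, 0.1889]},
  {"finger_gap":0, "pos":[0.18, -0.18, 0], "rot":[0, 0, 0.2167]},
])

```text
time_s: 7.2
tcp_pos: [0.4937, -0.0321, 0.2603]
ee_rot: [[-1.0, -0.026, -0.0], [-0.026, 1.0, -0.0], [0.0, -0.0, -1.0]]
wrist_force: [1.2, 0.6, -1.7]
gripper_width: 0.181
gripper_force: 30.0
```

```bash
python3 - <<'E'
from h import *
from station import r, camrig, probe_bus
delta(r,[.4791,-.2008,.24])
E
```

```text
t 7.2 tcp [ 0.4937 -0.0321  0.2603] yaw y 91.47 tilt [-0.0005 -0.0001] F [ 1.2   0.64 -1.74] M [-0.006 -0.102 -0.006] w 0.1814760039343696 delta [ 0.0189 -0.1683  0.0203]
```

In the tool's units: 35 degrees is 0.1944.

steer_hand([
  {"finger_gap":0, "pos":[0.003, -0.025, 0], "rot":[0, 0, 0.0278]},
  {"finger_gap":0, "pos":[0.006, -0.05, 0], "rot":[0, 0, 0.0556]},
  {"finger_gap":0, "pos":[0.009, -0.08, 0], "rot":[0, 0, 0.0889]},
  {"finger_gap":0, "pos":[0.012, -0.11, 0], "rot":[0, 0, 0.1222]},
  {"finger_gap":0, "pos":[0.016, -0.135, 0], "rot":[0, 0, 0.1556]},
  {"finger_gap":0, "pos":[0.018, -0.155, 0], "rot":[0, 0, 0.1833]},
  {"finger_gap":0, "pos":[0.019, -0.165, 0], "rot":[0, 0, 0.1944]},
  {"finger_gap":0, "pos":[0.019, -0.168, 0], "rot":[0, 0, 0.1944]},
])

```text
time_s: 8.0
tcp_pos: [0.4798, -0.1998, 0.2601]
ee_rot: [[-0.835, 0.55, -0.001], [0.55, 0.835, 0.0], [0.001, -0.0, -1.0]]
wrist_force: [0.3, 0.3, -2.9]
gripper_width: 0.182
gripper_force: 30.0
```

steer_hand([
  {"finger_gap":0},
  {"finger_gap":0},
  {"finger_gap":0},
  {"finger_gap":0},
])

```text
time_s: 8.4
tcp_pos: [0.4802, -0.1985, 0.2607]
ee_rot: [[-0.836, 0.548, 0.0], [0.548, 0.836, 0.0], [-0.0, 0.0, -1.0]]
wrist_force: [0.1, 0.2, -3.1]
gripper_width: 0.18
gripper_force: 30.0
```

```bash
python3 - <<'E'
from h import *
from station import r, camrig, probe_bus
delta(r,[.4791,-.2008,.194])
p=np.array(probe_bus.sense()["tcp_pos"])
for n in("top","scene","wrist"):
    c=camrig.capture(n);print(n);head(c,(.479,-.2),p[2]-.0255)
    if n=="wrist":np.savez('/tmp/w3',**c)
    if n!="top":
        u,v=map(int,proj(c,[.48,-.2,.18]));k=c["pixels"][max(0,v-60):v+60,max(0,u-80):u+80];cv2.imwrite(f'pics/h_{n}.png',cv2.resize(k,(640,480))[:,:,::-1])
delta(r,[.4791,-.2008,.194])
E
```

```text
t 8.4 tcp [ 0.4802 -0.1985  0.2607] yaw y 56.74 tilt [0.0002 0.0001] F [ 0.11  0.22 -3.09] M [-0.027 -0.034  0.006] w 0.17995406566016403 delta [-0.0003 -0.0025  0.0667]
top
scene
disc 1353 z 0.2554 [ 489.2 -200.3] [79.4 67.2] 72.6
lug 224 z 0.2952 [ 490.5 -203.2] [36.6 20.9] 31.3
wrist
disc 7637 z 0.2552 [ 467.2 -191.5] [78.7 45.2] 56.3
lug 2491 z 0.295 [ 478.3 -203.3] [34.8 37.6] 36.2
t 8.55 tcp [ 0.4801 -0.1988  0.2606] yaw y 56.71 tilt [0. 0.] F [ 0.53  0.05 -2.47] M [-0.082 -0.03   0.003] w 0.17866880663897075 delta [-0.0002 -0.0022  0.0666]
```

View pics/h_scene.png

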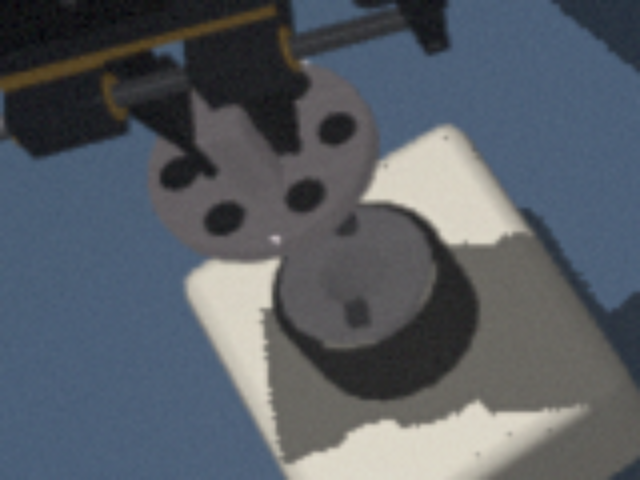

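The head is held upright just above the spindle, with the slot line parallel to the dogs (crop dogs at (347,222) and (356,312)). I correct 2 mm laterally and lower it part way.

steer_hand([
  {"finger_gap":0, "pos":[0, -0.001, 0.005]},
  {"finger_gap":0, "pos":[0, -0.002, 0.015]},
  {"finger_gap":0, "pos":[0, -0.002, 0.025]},
  {"finger_gap":0, "pos":[0, -0.002, 0.035]},
  {"finger_gap":0, "pos":[0, -0.002, 0.044]},
  {"finger_gap":0, "pos":[0, -0.002, 0.05]},
  {"finger_gap":0, "pos":[0, -0.002, 0.052]},
  {"finger_gap":0, "pos":[0, -0.002, 0.052]},
])

```text
time_s: 9.35
tcp_pos: [0.479, -0.2008, 0.2083]
ee_rot: [[-0.836, 0.549, -0.0], [0.549, 0.836, -0.0], [0.0, -0.0, -1.0]]
wrist_force: [0.0, -0.3, -3.4]
gripper_width: 0.182
gripper_force: 30.0
```

```bash
python3 - <<'E'
from h import *
from station import r, camrig, probe_bus
delta(r,[.4791,-.2008,.1755])
E
```

```text
t 9.35 tcp [ 0.479  -0.2008  0.2083] yaw y 56.67 tilt [-0.0004 -0.0001] F [ 0.02 -0.32 -3.39] M [-0.053 -0.036 -0.005] w 0.1817569053883141 delta [-0.0001  0.0001  0.0328]
```

steer_hand([
  {"finger_gap":0, "pos":[0, 0, 0.004]},
  {"finger_gap":0, "pos":[0, 0, 0.008]},
  {"finger_gap":0, "pos":[0, 0, 0.012]},
  {"finger_gap":0, "pos":[0, 0, 0.016]},
  {"finger_gap":0, "pos":[0, 0, 0.019]},
  {"finger_gap":0, "pos":[0, 0, 0.021]},
  {"finger_gap":0, "pos":[0, 0, 0.021]},
])

```text
time_s: 10.05
tcp_pos: [0.4788, -0.2008, 0.1872]
ee_rot: [[-0.835, 0.55, -0.001], [0.55, 0.835, 0.0], [0.001, -0.0, -1.0]]
wrist_force: [-1.3, -0.2, -2.1]
gripper_width: 0.178
gripper_force: 30.0
```

steer_hand([
  {"finger_gap":0, "pos":[0, 0, 0.001]},
  {"finger_gap":0, "pos":[0, 0, 0.002]},
  {"finger_gap":0, "pos":[0, 0, 0.003]},
  {"finger_gap":0, "pos":[0, 0, 0.004]},
  {"finger_gap":0, "pos":[0, 0, 0.004]},
  {"finger_gap":0, "pos":[0, 0, 0.004]},
])

```text
time_s: 10.65
tcp_pos: [0.4789, -0.2007, 0.1835]
ee_rot: [[-0.835, 0.55, -0.0], [0.55, 0.835, 0.0], [0.0, 0.0, -1.0]]
wrist_force: [-0.6, 0.7, -2.9]
gripper_width: 0.181
gripper_force: 30.0
```

```bash
python3 - <<'E'
from h import *
from station import r, camrig, probe_bus
delta(r,[.4791,-.2008,.1755])
E
```

```text
t 10.65 tcp [ 0.4789 -0.2007  0.1835] yaw y 56.66 tilt [-0.0002  0.0003] F [-0.63  0.7  -2.85] M [ 0.419  0.094 -0.02 ] w 0.1810543613370349 delta [-0.0003  0.      0.008 ]
```

steer_hand([
  {"finger_gap":0, "pos":[0, 0, 0.001]},
  {"finger_gap":0, "pos":[0, 0, 0.0015]},
  {"finger_gap":0, "pos":[0, 0, 0.002]},
  {"finger_gap":0, "pos":[0, 0, 0.002]},
])

```text
time_s: 11.05
tcp_pos: [0.4788, -0.2006, 0.1816]
ee_rot: [[-0.835, 0.55, -0.0], [0.55, 0.835, 0.0], [0.0, 0.0, -1.0]]
wrist_force: [-0.4, 3.7, 0.1]
gripper_width: 0.182
gripper_force: 30.0
```

```bash
python3 - <<'E'
from h import *
from station import r, camrig, probe_bus
for i in range(1): delta(r,[.4791,-.2008,.1755])
E
```

```text
t 11.05 tcp [ 0.4788 -0.2006  0.1816] yaw y 56.67 tilt [-0.0002  0.0004] F [-0.36  3.7   0.11] M [1.112 0.384 0.025] w 0.18231785842732176 delta [-0.0003 -0.0001  0.0061]
```

Lateral force +3.7 N in y: the shank touches the bore wall, so the bore centre lies towards +y. I back off 1 mm and shift 1.2 mm.

steer_hand([
  {"finger_gap":0, "pos":[0, 0, -0.002]},
  {"finger_gap":0, "pos":[0.0006, 0.001, -0.002]},
  {"finger_gap":0, "pos":[0.0006, 0.001, -0.001]},
  {"finger_gap":0, "pos":[0.0006, 0.001, 0]},
  {"finger_gap":0, "pos":[0.0006, 0.001, 0]},
])

```text
time_s: 11.55
tcp_pos: [0.479, -0.1999, 0.1814]
ee_rot: [[-0.835, 0.55, -0.0], [0.55, 0.835, -0.0], [-0.0, -0.0, -1.0]]
wrist_force: [-0.7, -0.3, -2.0]
gripper_width: 0.181
gripper_force: 30.0
```

```bash
python3 - <<'E'
from h import *
from station import r, camrig, probe_bus
delta(r,[.4791,-.2008,.1755])
E
```

```text
t 11.55 tcp [ 0.479  -0.1999  0.1814] yaw y 56.66 tilt [-0.0001 -0.0002] F [-0.69 -0.32 -1.98] M [-0.077  0.054 -0.004] w 0.18146392425371796 delta [-0.0006 -0.0007  0.0059]
```

steer_hand([
  {"finger_gap":0, "pos":[0, 0.0003, 0.0005]},
  {"finger_gap":0, "pos":[0, 0.0003, 0.001]},
  {"finger_gap":0, "pos":[0, 0.0003, 0.0015]},
  {"finger_gap":0, "pos":[0, 0.0003, 0.002]},
  {"finger_gap":0, "pos":[0, 0.0003, 0.002]},
])

```text
time_s: 12.05
tcp_pos: [0.4791, -0.1994, 0.1795]
ee_rot: [[-0.835, 0.55, -0.0], [0.55, 0.835, 0.0], [0.0, -0.0, -1.0]]
wrist_force: [-0.7, 0.1, -2.2]
gripper_width: 0.179
gripper_force: 30.0
```

```bash
python3 - <<'E'
from h import *
from station import r, camrig, probe_bus
delta(r,[.4791,-.2,.1755])
E
```

```text
t 12.05 tcp [ 0.4791 -0.1994  0.1795] yaw y 56.66 tilt [-0.0002  0.    ] F [-0.72  0.11 -2.17] M [ 0.074  0.131 -0.027] w 0.17913766753381188 delta [-0.0003 -0.0005  0.004 ]
```

steer_hand([
  {"finger_gap":0, "pos":[0, 0, 0.0005]},
  {"finger_gap":0, "pos":[0, 0, 0.001]},
  {"finger_gap":0, "pos":[0, 0, 0.0015]},
  {"finger_gap":0, "pos":[0, 0, 0.002]},
  {"finger_gap":0, "pos":[0, 0, 0.002]},
])

```text
time_s: 12.55
tcp_pos: [0.4789, -0.1993, 0.1774]
ee_rot: [[-0.835, 0.55, -0.001], [0.55, 0.835, 0.0], [0.001, -0.0, -1.0]]
wrist_force: [-1.4, 1.5, -1.6]
gripper_width: 0.179
gripper_force: 30.0
```

```bash
python3 - <<'E'
from h import *
from station import r, camrig, probe_bus
delta(r,[.4791,-.2,.1755])
E
```

```text
t 12.55 tcp [ 0.4789 -0.1993  0.1774] yaw y 56.67 tilt [-0.0007  0.0001] F [-1.44  1.53 -1.58] M [0.216 0.463 0.055] w 0.17897924000078339 delta [-0.0005 -0.0004  0.0019]
```

steer_hand([
  {"finger_gap":0, "pos":[0.0005, 0.0002, 0]},
  {"finger_gap":0, "pos":[0.0006, 0.0002, 0.0005]},
  {"finger_gap":0, "pos":[0.0006, 0.0002, 0.001]},
  {"finger_gap":0, "pos":[0.0006, 0.0002, 0.001]},
])

```text
time_s: 12.95
tcp_pos: [0.4788, -0.199, 0.1765]
ee_rot: [[-0.835, 0.55, 0.0], [0.55, 0.835, -0.0], [-0.0, -0.0, -1.0]]
wrist_force: [-1.2, -0.5, -1.9]
gripper_width: 0.183
gripper_force: 30.0
```

```bash
python3 - <<'E'
from h import *
from station import r, camrig, probe_bus
delta(r,[.4791,-.2,.1755])
E
```

```text
t 12.95 tcp [ 0.4788 -0.199   0.1765] yaw y 56.67 tilt [ 0.     -0.0001] F [-1.24 -0.49 -1.87] M [-0.12   0.257 -0.006] w 0.18282660017384642 delta [-0.0008 -0.0007  0.001 ]
```

steer_hand([
  {"finger_gap":0, "pos":[0.0003, -0.0002, 0.0003]},
  {"finger_gap":0, "pos":[0.0003, -0.0002, 0.0006]},
  {"finger_gap":0, "pos":[0.0003, -0.0002, 0.001]},
  {"finger_gap":0, "pos":[0.0003, -0.0002, 0.001]},
])

```text
time_s: 13.35
tcp_pos: [0.4785, -0.1989, 0.1755]
ee_rot: [[-0.836, 0.549, 0.0], [0.549, 0.836, -0.0], [-0.0, 0.0, -1.0]]
wrist_force: [0.0, 0.7, -3.1]
gripper_width: 0.186
gripper_force: 30.0
```

```bash
python3 - <<'E'
from h import *
from station import r, camrig, probe_bus
delta(r,[.4791,-.2,.1755])
E
```

```text
t 13.35 tcp [ 0.4785 -0.1989  0.1755] yaw y 56.67 tilt [ 0.0002 -0.    ] F [ 0.01  0.66 -3.08] M [-0.105  0.098  0.005] w 0.1860565037837954 delta [-0.0011 -0.0006  0.    ]
```

steer_hand([
  {"finger_gap":0, "pos":[0, 0, 0.0003]},
  {"finger_gap":0, "pos":[0, 0, 0.0006]},
  {"finger_gap":0, "pos":[0, 0, 0.0006]},
])

```text
time_s: 13.65
tcp_pos: [0.4786, -0.199, 0.1755]
ee_rot: [[-0.836, 0.549, 0.001], [0.549, 0.836, -0.0], [-0.001, 0.0, -1.0]]
wrist_force: [-2.3, 0.9, 2.1]
gripper_width: 0.183
gripper_force: 30.0
```

```bash
python3 - <<'E'
from h import *
from station import r, camrig, probe_bus
delta(r,[.4791,-.2,.1755])
E
```

```text
t 13.65 tcp [ 0.4786 -0.199   0.1755] yaw y 56.68 tilt [ 0.0005 -0.0002] F [-2.26  0.92  2.13] M [0.284 0.416 0.033] w 0.18268039261530122 delta [-0.001  -0.0006 -0.    ]
```

```bash
python3 - <<'E'
from h import *
from station import r, camrig, probe_bus
for n in("scene","wrist"):
    c=camrig.capture(n);print(n);head(c,(.479,-.2),.15)
    if n=="scene":
        u,v=map(int,proj(c,[.48,-.2,.16]));k=c["pixels"][v-45:v+45,u-60:u+60];cv2.imwrite(f'pics/home.png',cv2.resize(k,(640,480))[:,:,::-1])
delta(r,[.4791,-.2,.169])
E
```

```text
scene
disc 1060 z 0.1704 [ 489.9 -202.1] [78.5 62.2] 66.2
lug 140 z 0.2101 [ 484.5 -204.4] [35.  27.7] 11.6
wrist
disc 7653 z 0.17 [ 465.7 -191.9] [78.6 45. ] 57.2
lug 2492 z 0.2098 [ 476.6 -203.4] [34.8 37.5] 35.7
t 13.75 tcp [ 0.4786 -0.1989  0.1755] yaw y 56.68 tilt [ 0.0006 -0.0002] F [-2.12  0.3   1.54] M [0.307 0.531 0.019] w 0.18173149363217378 delta [-0.001  -0.0006  0.0065]
```

View pics/home.png

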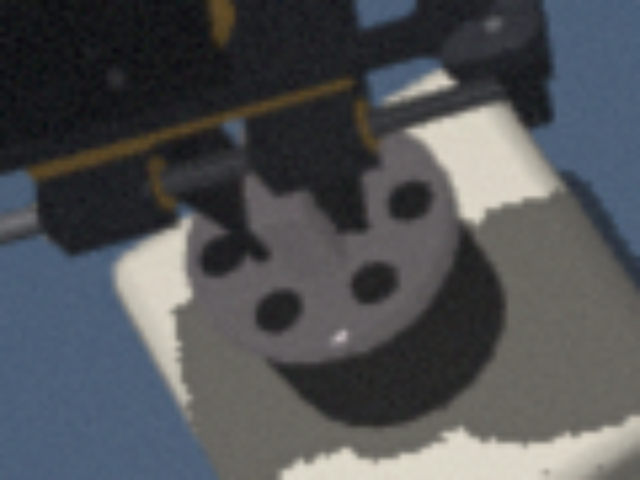

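The disc top is at 170 mm, and riding on the dogs it would read 177, so the collar is flat on the spindle face and the head is home. Now the gentle press, in small steps.

steer_hand([
  {"finger_gap":0, "pos":[0, 0, 0.001]},
  {"finger_gap":0, "pos":[0, 0, 0.002]},
  {"finger_gap":0, "pos":[0, 0, 0.003]},
  {"finger_gap":0, "pos":[0, 0, 0.004]},
  {"finger_gap":0, "pos":[0, 0, 0.005]},
  {"finger_gap":0, "pos":[0, 0, 0.006]},
  {"finger_gap":0, "pos":[0, 0, 0.006]},
])

```text
time_s: 14.45
tcp_pos: [0.4786, -0.199, 0.1704]
ee_rot: [[-0.836, 0.549, 0.001], [0.549, 0.836, -0.001], [-0.001, -0.0, -1.0]]
wrist_force: [-4.2, 2.9, 10.4]
gripper_width: 0.182
gripper_force: 30.0
```

```bash
python3 - <<'E'
from h import *
from station import r, camrig, probe_bus
delta(r,[.4786,-.199,.1688])
E
```

```text
t 14.45 tcp [ 0.4786 -0.199   0.1704] yaw y 56.7 tilt [ 0.0008 -0.0006] F [-4.16  2.95 10.38] M [ 0.901  1.229 -0.04 ] w 0.1818509011542618 delta [-0.     -0.      0.0016]
```

steer_hand([
  {"finger_gap":0, "pos":[0, 0, 0.0006]},
  {"finger_gap":0, "pos":[0, 0, 0.0012]},
  {"finger_gap":0, "pos":[0, 0, 0.0018]},
  {"finger_gap":0, "pos":[0, 0, 0.0018]},
  {"finger_gap":0, "pos":[0, 0, 0.0018]},
])

```text
time_s: 14.95
tcp_pos: [0.4787, -0.199, 0.1691]
ee_rot: [[-0.836, 0.549, 0.001], [0.549, 0.836, -0.001], [-0.001, -0.0, -1.0]]
wrist_force: [-4.5, 3.8, 12.4]
gripper_width: 0.178
gripper_force: 30.0
```

```bash
python3 - <<'E'
from h import *
from station import r, camrig, probe_bus
c=camrig.capture("wrist");head(c,(.479,-.2),.144);delta(r,[.4786,-.199,.1688])
E
```

```text
disc 7659 z 0.1637 [ 465.7 -192.1] [78.8 45.3] 57.5
lug 2481 z 0.2035 [ 476.8 -203.5] [35.  37.6] 36.2
t 15.0 tcp [ 0.4786 -0.199   0.1691] yaw y 56.7 tilt [ 0.0011 -0.0007] F [-4.48  3.5  11.2 ] M [ 1.027  1.415 -0.006] w 0.18080924686689226 delta [ 0.     -0.      0.0003]
```

steer_hand([
  {"finger_gap":0, "pos":[0, 0, 0.0003]},
  {"finger_gap":0, "pos":[0, 0, 0.0006]},
  {"finger_gap":0, "pos":[0, 0, 0.0006]},
  {"finger_gap":0, "pos":[0, 0, 0.0006]},
])

```text
time_s: 15.4
tcp_pos: [0.4787, -0.199, 0.1687]
ee_rot: [[-0.836, 0.549, 0.001], [0.549, 0.836, -0.001], [-0.001, -0.0, -1.0]]
wrist_force: [-5.0, 3.7, 12.7]
gripper_width: 0.185
gripper_force: 30.0
```

```bash
python3 - <<'E'
from h import *
from station import r, camrig, probe_bus
c=camrig.capture("wrist");head(c,(.479,-.2),.144);delta(r,[.4786,-.199,.1688])
E
```

```text
disc 7665 z 0.1633 [ 465.6 -191.9] [79.1 45.1] 57.2
lug 2471 z 0.2031 [ 481.2 -196.8] [34.8 37.8] 76.8
t 15.45 tcp [ 0.4786 -0.199   0.1687] yaw y 56.71 tilt [ 0.0012 -0.0008] F [-5.06  3.65 13.24] M [ 1.087  1.507 -0.045] w 0.18417593829862816 delta [ 0.     -0.     -0.0001]
```

6.8 mm pressed at about 15–16 N load. I raise it back and let the spring follow.

steer_hand([
  {"finger_gap":0, "pos":[0, 0, -0.0015]},
  {"finger_gap":0, "pos":[0, 0, -0.003]},
  {"finger_gap":0, "pos":[0, 0, -0.0045]},
  {"finger_gap":0, "pos":[0, 0, -0.006]},
  {"finger_gap":0, "pos":[0.0003, 0, -0.0075]},
  {"finger_gap":0, "pos":[0.0003, 0, -0.0086]},
  {"finger_gap":0, "pos":[0.0003, 0, -0.0086]},
])

```text
time_s: 16.15
tcp_pos: [0.4786, -0.1989, 0.1753]
ee_rot: [[-0.836, 0.549, 0.001], [0.549, 0.836, -0.0], [-0.001, 0.0, -1.0]]
wrist_force: [-0.6, 0.2, 2.6]
gripper_width: 0.177
gripper_force: 30.0
```

```bash
python3 - <<'E'
from h import *
from station import r, camrig, probe_bus
c=camrig.capture("wrist");head(c,(.479,-.2),.15);delta(r,[.4786,-.199,.1755])
E
```

```text
disc 7638 z 0.1698 [ 465.8 -191.8] [78.8 45.3] 56.7
lug 2477 z 0.2096 [ 481.  -196.7] [34.8 37.7] 77.3
t 16.2 tcp [ 0.4786 -0.1989  0.1752] yaw y 56.67 tilt [ 0.0008 -0.0003] F [-0.69  0.1   3.37] M [-0.043  0.129 -0.049] w 0.1795639562513945 delta [-0.0001 -0.     -0.0003]
```

steer_hand([
  {"finger_gap":0, "pos":[0, 0, -0.0005]},
  {"finger_gap":0, "pos":[0, 0, -0.0005]},
  {"finger_gap":0.5, "pos":[0, 0, -0.0005]},
  {"finger_gap":0.5, "pos":[0, 0, -0.0005]},
  {"finger_gap":0.5, "pos":[0, 0, -0.0005]},
  {"finger_gap":0.5, "pos":[0, 0, -0.0005]},
  {"finger_gap":0.5, "pos":[0, 0, -0.0005]},
  {"finger_gap":0.5, "pos":[0, 0, -0.0005]},
])

```text
time_s: 17.0
tcp_pos: [0.4782, -0.1987, 0.1757]
ee_rot: [[-0.836, 0.549, 0.0], [0.549, 0.836, 0.0], [0.0, 0.0, -1.0]]
wrist_force: [-0.9, -0.6, -0.0]
gripper_width: 0.495
gripper_force: 0.0
```

steer_hand([
  {"finger_gap":0.6, "pos":[0, 0, -0.005]},
  {"finger_gap":0.6, "pos":[0, 0, -0.015]},
  {"finger_gap":0.6, "pos":[0, 0, -0.03]},
  {"finger_gap":0.6, "pos":[0, 0, -0.05]},
  {"finger_gap":0.6, "pos":[0, 0, -0.08]},
  {"finger_gap":0.6, "pos":[0, 0, -0.11]},
  {"finger_gap":0.6, "pos":[0, 0, -0.14]},
  {"finger_gap":0.6, "pos":[0, 0, -0.14]},
])

```text
time_s: 17.8
tcp_pos: [0.4802, -0.1996, 0.3217]
ee_rot: [[-0.836, 0.549, 0.011], [0.549, 0.836, -0.003], [-0.011, 0.003, -1.0]]
wrist_force: [-0.6, -0.7, -0.1]
gripper_width: 0.597
gripper_force: 0.0
```

```bash
python3 - <<'E'
from h import *
from station import r, camrig, probe_bus
for n in("wrist","top","scene"):
    c=camrig.capture(n);print(n);head(c,(.48,-.2),.15)
    if n=="scene":cv2.imwrite('pics/end.png',c["pixels"][:,:,::-1])
delta(r,[.4786,-.199,.1755])
E
```

```text
wrist
disc 4812 z 0.17 [ 480.1 -200.9] [79.1 78.8] 20.5
lug 864 z 0.2098 [ 479.9 -200.9] [15.5 35.5] 56.6
top
scene
disc 1368 z 0.1704 [ 481.7 -198.5] [78.7 79.4] 73.7
lug 241 z 0.2102 [ 481.7 -198.7] [16.5 36.1] 56.4
t 17.95 tcp [ 0.4778 -0.1986  0.3157] yaw y 56.66 tilt [0.0001 0.0005] F [ 0.63 -0.42 -0.47] M [-0.098 -0.005 -0.006] w 0.5982173660774212 delta [-0.0009 -0.      0.1402]
```

View pics/end.png

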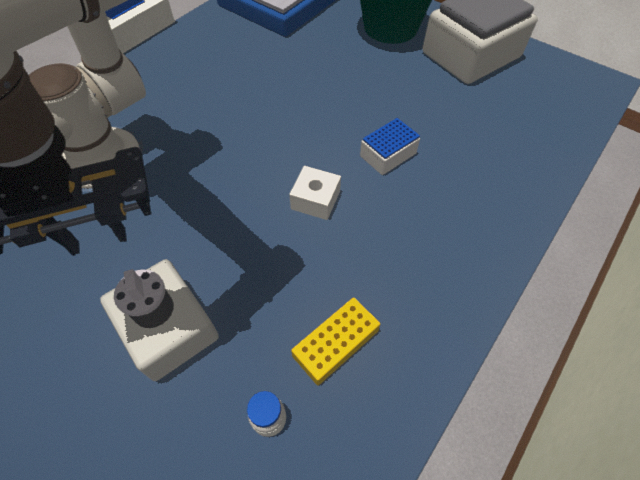

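The head sits level on the mixer at (140,293), with its disc at 170 mm, so it is home and the spindle is up. The stand at (316,190) is empty, the bystanders have not moved, and the arm is clear.

```bash
python3 -c "
from station import r, camrig, probe_bus
print(r.finish_job())"
```

```text
the job is handed in; nothing more can be done
None
```

The tube head is home over the dogs, was test-pressed 6.8 mm and released, and the spindle is back up; I set the slot to the dogs' line as seen by the cameras, so it dropped without any turning, and the job is handed in at about 18 s.

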